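Turn the inspection turntable to bring the hex plug to the pointer

ROBOT

A 6-joint arm with a two-finger parallel gripper is mounted at the origin on the work surface. World frame = base frame: x ahead of the robot, y to its left, z up, the work surface at z = 0. Lengths are in m, angles in rad, forces in N, time in s.
With the tool pointing down it reaches from about 0.35 to 0.975 m from the base axis. Payload 4.9 kg.
Tool frame: the origin (TCP) lies midway between the tips of the shut fingers; the grasp point (between the pads) lies 19 mm behind it; z points along the fingers, y is the line along which they close (so a half turn about z gives the same grasp; the last joint's range is limited). The gripper opens to 85 mm and grips with 20 to 120 N. Pads are 22 mm wide; open, the fingers measure 114 mm over their backs; the gripper's body (76 mm by 85 mm) begins 54 mm behind the grasp point. The pads swing forward as they close: fully open they stand 13 mm farther back than shut.
Start: joints at [-1.323, 0.053, 1.613, -0, 1.476, -0.119], TCP at [0.224, -0.583, 0.231] pointing down, gripper open.
Joint ranges: [-3.01, 3.01], [-1.01, 2.22], [0.06, 2.58], [-1.02, 4.17], [0.09, 2.62], [-3.14, 3.14]. Speed limits (rad/s): [2.57, 2.57, 3.14, 3.14, 3.14, 3.14].

INTERFACE

Orientations are given as a rotation vector (axis times angle).
In Python, from station import telemetry, optics, ctrl gives the robot as it stands.
- The arm moves only by the shell command python3 -m pendant 'ROWS' [FORCE]. ROWS is JSON, one flat list of numbers, 7 for each row, row after row: the turn, a rotation vector about the tool's x, y, z as a fraction of full scale, then the shift along the tool's x, y, z as a fraction of full scale, then the opening, from 0 (shut) to 1 (fully open). In form: [ax, ay, az, tx, ty, tz, fingers, ax, ay, az, tx, ty, tz, fingers, ...]. A call has 1 to 12 rows; each row is the pose to reach, as a shift and turn from the pose commanded when the call began, along the tool's axes at that moment; what a row does not reach only later rows make up. Full scale, the value 1, is 300 mm for a shift and 30 degrees for a turn. A row lasts 1/8 s, in which the tool goes at most 62.5 mm and 10.7 degrees, less where a joint would pass 70% of its speed; a pose out of reach is approached as far as the arm can. A call with a number of a shift or a turn outside -1 to 1 is refused whole. A call with a gripper value outside its range is refused whole. The fingers move at their own pace and stop on an object; FORCE is the grip in N (left out, the last holds). Time passes only in rows, so rows that repeat a pose let the fingers close. It gives the time, the measured TCP pose, the force, the opening and the grip force at its end, in the units of the state.
- telemetry.get_obs(): the state, without advancing time (a new reading comes with each control period).
- optics.get_image(name): name is "side" or "top" or "wrist"; returns a dict with "image" (400x640x3 uint8, red, green, blue), "depth" (400x640 float32, m along the optical axis (not along the pixel's ray), 0 where there is no reading), "fx", "fy", "cx", "cy" (pixels), "dist_coeffs" ([k1, k2, p1, p2, k3] as OpenCV has them; the pictures are not rectified), "rvec" (rotation vector, rad) and "tvec" (3), from world to camera coordinates, as OpenCV has them. Camera axes: x right, y down, z forward; pixel columns grow to the right and rows downward; lengths in m; the calibration is good to about 2 mm. A picture is of the moment at which its call begins.
- ctrl.finish_job(): hands the job in; it is judged then, once.
The state is a dict: "t": time; "q": joint angles; "dq": joint speeds; "effort": joint torques, N m; "tool_pos": TCP position; "tool_rot": TCP orientation; "contact_force": force on the tool from outside, world axes, zero at the start; "wrist_torque": the same for the moment, N m; "opening": finger opening in m; "grip_force": force on a finger pad.
Only numpy, scipy, OpenCV 4.12 (cv2) and the standard library are available. Lean on these libraries where they do the work, as an engineer would, in place of code of your own. Each camera call takes 0.05 s, during which the arm holds its last target. There are 200 camera calls.

TASK

Push the turntable round by the upright pins on its rim until the brass fitting with the hexagonal head stands right at the index pointer at the front, in line with its tip, ready for inspection. Only push: do not touch or lift any of the brass fittings, which must stay standing in their cups, and leave the other things on the bench where they are. Finish with the turntable at rest and the robot clear of it.

Things in the scene. Friction and masses are not known exactly. Their poses are not given: they have to be found in the camera images.
- foot: Fixed grey foot under the turntable, 190 mm across. Origin: on the bench surface, on the turntable's vertical axis. Its own -x is the front: it points from the axis to the index pointer, a bright metal block with a pointed head and narrow tail, beside the rim on the robot's side (yaw within 0.5 rad), tip 135 mm from the axis, flat top level with the plate's top, 34 mm above the bench.
- carousel (a joint): Turning angle of the turntable about its vertical axis, rad, 0 at the start of every episode, growing counter-clockwise seen from above; turns both ways, nearly two turns each. Bearing friction about 0.12 N m (1 to 2 N at a pin); stops almost at once when no longer pushed; no detents.
- plate_top (a point): The turntable's plate: aluminium, 260 mm across, turning about the vertical axis through this point, which is the centre of its top face, 34 mm above the bench. Five dark steel cups (46 mm across, standing 15 mm above the plate, one fitting in each) at 68 mm from the axis, 72 degrees apart. A low hub in the middle, 8 mm high.
- plug: The hex plug: the one brass fitting with a hexagonal head, also the tallest (56 mm tall; head 46 mm across corners; round foot 37 mm across). Stands loose in one of the five cups with about 1.5 mm of play all round; 300 g. Origin: centre of its underside, 38 mm above the bench, 68 mm from the turntable's axis; z up.
- sleeve1: One of four like plain brass threaded sleeves, 42 mm tall, 37 mm across the foot, open bore on top, no hexagon, standing loose in another cup; 150 g. Origin: centre of its underside, 38 mm above the bench; z up.
- sleeve2: One of four like plain brass threaded sleeves, 42 mm tall, 37 mm across the foot, open bore on top, no hexagon, standing loose in another cup; 150 g. Origin: centre of its underside, 38 mm above the bench; z up.
- sleeve3: One of four like plain brass threaded sleeves, 42 mm tall, 37 mm across the foot, open bore on top, no hexagon, standing loose in another cup; 150 g. Origin: centre of its underside, 38 mm above the bench; z up.
- sleeve4: One of four like plain brass threaded sleeves, 42 mm tall, 37 mm across the foot, open bore on top, no hexagon, standing loose in another cup; 150 g. Origin: centre of its underside, 38 mm above the bench; z up.
- pin0 (a point): Centre of the top of one of the five upright push pins fixed on the turntable's rim: 12 mm thick, 40 mm tall, from 34 to 74 mm above the bench, 118 mm from the axis, 72 degrees apart, midway between cups, turning with the plate. The ring of plate outside the cups (from 91 mm from the axis outwards) carries nothing else.
- pin1 (a point): Centre of the top of one of the five upright push pins fixed on the turntable's rim: 12 mm thick, 40 mm tall, from 34 to 74 mm above the bench, 118 mm from the axis, 72 degrees apart, midway between cups, turning with the plate. The ring of plate outside the cups (from 91 mm from the axis outwards) carries nothing else.
- pin2 (a point): Centre of the top of one of the five upright push pins fixed on the turntable's rim: 12 mm thick, 40 mm tall, from 34 to 74 mm above the bench, 118 mm from the axis, 72 degrees apart, midway between cups, turning with the plate. The ring of plate outside the cups (from 91 mm from the axis outwards) carries nothing else.
- pin3 (a point): Centre of the top of one of the five upright push pins fixed on the turntable's rim: 12 mm thick, 40 mm tall, from 34 to 74 mm above the bench, 118 mm from the axis, 72 degrees apart, midway between cups, turning with the plate. The ring of plate outside the cups (from 91 mm from the axis outwards) carries nothing else.
- pin4 (a point): Centre of the top of one of the five upright push pins fixed on the turntable's rim: 12 mm thick, 40 mm tall, from 34 to 74 mm above the bench, 118 mm from the axis, 72 degrees apart, midway between cups, turning with the plate. The ring of plate outside the cups (from 91 mm from the axis outwards) carries nothing else.
- spare_sleeve: Bystander: a loose brass sleeve like the others, standing on the bench beside the turntable. Origin: centre of its underside.
- pan: Bystander: a shallow steel bowl, 110 mm across, 35 mm tall, loose on the bench. Origin: centre of its underside.
- ring_gauge: Bystander: a dark steel ring gauge lying flat, 60 mm across, 18 mm tall, loose on the bench. Origin: centre of its underside.
Not all that is in view belongs to the job. What is shaped like the sleeve4 but turquoise is not meant.

How it is judged:
By the outcome, as a careful person would: the job done as asked, in the order asked, and still so for the second after the job is handed in, with the robot touching nothing.
It also fails if it takes over 58 s, if anything falls off the work surface, if the arm or the gripper's body presses on something with over 40 N, if the wrist force passes 120 N, or if a joint passes its speed limit or range.

## Working session

There is one attempt and no reset: what is moved stays moved. The work goes in short steps, Python scripts to look and compute and a shell command to move; the robot and the scene stay as the last step left them, time stands still between calls to the robot, and variables do not carry over. Pictures are saved under pics/ and viewed, at most 10 in all, crops included, and the job is handed in when it is done.

```bash
ls; mkdir -p pics; python3 - <<'E'
from station import telemetry, optics
import cv2,numpy as np,pickle
o=telemetry.get_obs();print(o['t'],o['tool_pos'],o['tool_rot'],o['opening'])
for n in ['top','side']:
    d=optics.get_image(n);pickle.dump(d,open(n+'.pkl','wb'))
    cv2.imwrite(f'pics/{n}0.png',d['image'][:,:,::-1])
    R=cv2.Rodrigues(np.array(d['rvec']))[0];print(n,-R.T@np.array(d['tvec']).ravel(),R[2],d['fx'],d['dist_coeffs'])
E
```

```text
pics
0.0 [ 0.22399572 -0.58282442  0.23007114] [-3.08689624e+00 -5.72578528e-01  1.98856528e-04] 0.08526560697619034
top [0.39503124 0.04652592 1.15340601] [ 0.18346534 -0.01076585 -0.98296723] 503.22491752492266 [0.04618118 0.         0.         0.         0.        ]
side [0.43720904 0.87906985 0.63595584] [ 0.15807618 -0.81832686 -0.55258761] 448.53573115511944 [-0.05689689  0.          0.          0.          0.        ]
```

View pics/top0.png

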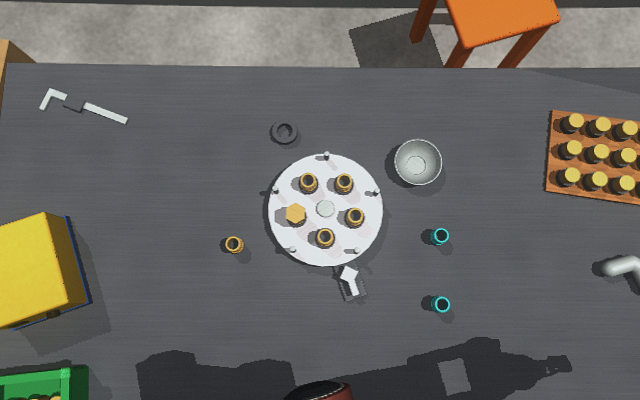

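View pics/side0.png

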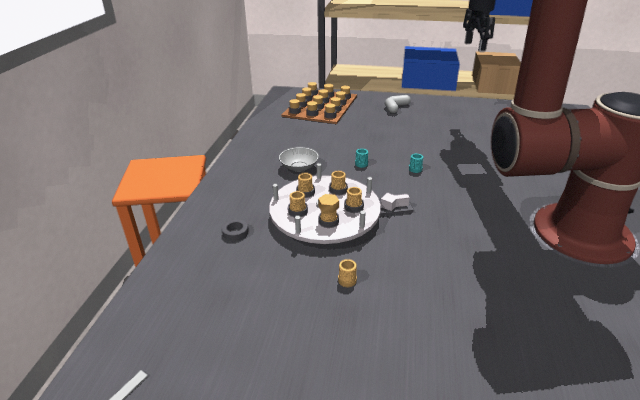

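The top view shows the plate centred near (325,210), the hex plug at (295,214), pins at about (326,155), (275,190), (292,248), (357,250) and (375,192), and the pointer head near (349,271). Next I turn these into metric positions.

```bash
cat > h.py <<'E'
import cv2,numpy as np
def ray(d,px,z):
    K=np.array([[d['fx'],0,d['cx']],[0,d['fy'],d['cy']],[0,0,1]])
    u=cv2.undistortPoints(np.array(px,float).reshape(-1,1,2),K,np.array(d['dist_coeffs'],float)).reshape(-1,2)
    R=cv2.Rodrigues(np.array(d['rvec'],float))[0];c=-R.T@np.array(d['tvec'],float).ravel()
    v=np.c_[u,np.ones(len(u))]@R
    return c+v*((z-c[2])/v[:,2])[:,None]
def plate(d,box=(255,395,140,320)):
    im=d['image'];hsv=cv2.cvtColor(im,cv2.COLOR_RGB2HSV)
    m=((hsv[...,2]>165)&(hsv[...,1]<60)).astype(np.uint8)
    x0,x1,y0,y1=box;k=np.zeros_like(m);k[y0:y1,x0:x1]=m[y0:y1,x0:x1]
    return k,hsv
def blobs(mask,mn):
    n,l,s,c=cv2.connectedComponentsWithStats(mask.astype(np.uint8));return [(c[i],s[i]) for i in range(1,n) if s[i,4]>mn]
E
python3 - <<'E'
import pickle;from h import *
d=pickle.load(open('top.pkl','rb'));m,hsv=plate(d)
cs,_=cv2.findContours(m,cv2.RETR_EXTERNAL,cv2.CHAIN_APPROX_NONE)
for c in sorted(cs,key=cv2.contourArea)[-2:]:
    print(cv2.contourArea(c),cv2.boundingRect(c))
c=max(cs,key=cv2.contourArea);P=ray(d,cv2.convexHull(c).reshape(-1,2)+0.,.034)[:,:2]
(cx,cy),r=cv2.minEnclosingCircle(P.astype(np.float32));print('centre',cx,cy,r)
e=cv2.fitEllipse((ray(d,c.reshape(-1,2),.034)[:,:2]*1000).astype(np.float32));print(e)
b=(hsv[...,0]>10)&(hsv[...,0]<28)&(hsv[...,1]>110)&(hsv[...,2]>90);b[:, :200]=0;b[:,500:]=0;b[:150]=0;b[300:]=0
for c,s in blobs(b,40): print(c,s, ray(d,c,.094 if s[4]>250 else .08)[0])
im=cv2.resize(d['image'][140:310,250:400],None,fx=4,fy=4,interpolation=cv2.INTER_CUBIC)[:600]
w=cv2.resize(d['image'][140:310,250:400],(528,598),interpolation=cv2.INTER_CUBIC);cv2.imwrite('pics/c1.png',w[:,:,::-1])
E
```

```text
244.0 (340, 266, 19, 30)
9895.0 (268, 151, 115, 115)
centre 0.5928546190261841 0.03302960842847824 0.13179592788219452
((590.7173461914062, 32.57246017456055), (254.09130859375, 255.4517822265625), 119.26580810546875)
[308.60714286 182.17142857] [300 173  17  18 140] [0.64013997 0.07069203 0.08      ]
[344.26548673 182.76106195] [337 174  15  18 113] [ 0.6392179  -0.00726476  0.08      ]
[295.19322034 213.30508475] [286 203  19  21 295] [0.56878835 0.09837594 0.094     ]
[354.74789916 216.82352941] [347 208  16  18 119] [ 0.5639525  -0.02957077  0.08      ]
[325.01694915 237.26271186] [317 229  17  17 118] [0.51938025 0.03452578 0.08      ]
[234.62345679 244.78395062] [225 236  19  17 162] [0.50268346 0.22687786 0.08      ]
```

View pics/c1.png

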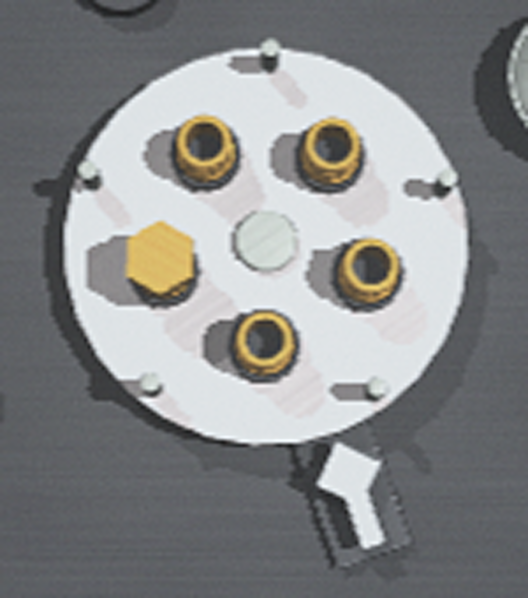

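```bash
python3 - <<'E'
import pickle;from h import *;from scipy.optimize import least_squares
d=pickle.load(open('top.pkl','rb'))
f=lambda l:(np.array(l)+.5)/[528/150,598/170]+[249.5,139.5]
pins=f([(270,45),(90,173),(151,381),(375,385),(447,178)])
P=ray(d,pins,.074)[:,:2]
g=lambda p:(P-p[:2]-.118*np.c_[np.cos(p[2]+np.arange(5)*2*np.pi/5),np.sin(p[2]+np.arange(5)*2*np.pi/5)]).ravel()
s=least_squares(g,[.59,.033,0]);print(s.x,np.degrees(s.x[2]),g(s.x).round(4))
c=s.x[:2]
S=ray(d,[(308.6,182.2),(344.3,182.8),(354.7,216.8),(325,237.3)],.08)[:,:2]-c
print('sl',np.degrees(np.arctan2(S[:,1],S[:,0])),np.hypot(*S.T))
H=ray(d,[(295.2,213.3)],.094)[0,:2]-c;print('plug',np.degrees(np.arctan2(H[1],H[0])),np.hypot(*H))
T=ray(d,f([(341,443),(381,463),(356,498),(318,485),(370,548)]),.034)[:,:2]-c
print('ptr',np.degrees(np.arctan2(T[:,1],T[:,0]))%360,np.hypot(*T.T),T)
E
```

```text
[ 0.59028646  0.03376341 -0.01514014] -0.8674660244291338 [ 0.0012  0.     -0.0023 -0.0016  0.0009 -0.0006  0.0011  0.0017 -0.0009
  0.0005]
sl [  36.57535197  -40.0809965  -112.57098229  179.35554773] [0.06199859 0.06383786 0.06847607 0.07099101]
plug 108.39847230949978 0.06807809638162106
ptr [200.30504768 207.26569375 199.23063838 192.03554004 198.64234006] [0.13670398 0.15813122 0.1718585  0.15779998 0.20354426] [[-0.12820897 -0.04743878]
 [-0.14056153 -0.07244267]
 [-0.16226887 -0.05660531]
 [-0.15433129 -0.0329042 ]
 [-0.19286479 -0.06506488]]
```

```bash
python3 -m pendant '[0,0,-1,0.878,-0.555,0,0, 0,0,-1,0.878,-0.555,0,0, 0,0,-1,0.878,-0.555,0,0, 0,0,-1,0.878,-0.555,0,0, 0,0,-1,0.878,-0.555,0,0, 0,0,-1,0.878,-0.555,0,0, 0,0,-1,0.878,-0.555,0,0]'; python3 -c "
from station import telemetry as t
import cv2,numpy as np
o=t.get_obs();R=cv2.Rodrigues(np.array(o['tool_rot']))[0];print(o['q'],np.degrees(np.arctan2(R[1,0],R[0,0])));print(R.T@(np.array([.5965,-.084,.23])-o['tool_pos'])/.3)"
```

```text
t: 0.98
tool_pos: [0.4101, -0.3335, 0.2309]
tool_rot: [-2.835, -1.354, 0.001]
contact_force: [0.1, -0.2, 0.1]
opening: -0.0003
grip_force: 0.0
[-8.23377342e-01 -1.79338962e-01  1.83510066e+00 -5.22344077e-04
  1.48632164e+00 -1.43507341e-01] 51.04885792553575
[ 1.03750266 -0.03965333  0.00272249]
```

```bash
python3 -m pendant '[0,0,-1,1,-0.04,0,0, 0,0,-1,1,-0.04,0,0, 0,0,-1,1,-0.04,0,0, 0,0,-1,1,-0.04,0,0, 0,0,-1,1,-0.04,0,0, 0,0,-1,1,-0.04,0,0, 0,0,-1,1,-0.04,0,0]'; python3 -c "
from station import telemetry as t,optics
import cv2,numpy as np,pickle
d=optics.get_image('wrist');pickle.dump(d,open('w1.pkl','wb'));cv2.imwrite('pics/w1.png',d['image'][:,:,::-1])
o=t.get_obs();R=cv2.Rodrigues(np.array(o['tool_rot']))[0];print(o['q'],np.degrees(np.arctan2(R[1,0],R[0,0])));print(R.T@(np.array([.5965,-.084,.05])-o['tool_pos'])/.3)"
```

```text
t: 1.85
tool_pos: [0.5893, -0.0944, 0.2308]
tool_rot: [-2.39, -2.038, 0.002]
contact_force: [-0.2, 0.2, -0.5]
opening: -0.0002
grip_force: 0.0
[-2.83646363e-01 -1.30959041e-02  1.68020751e+00 -5.47085694e-04
  1.47517992e+00 -1.24365266e-01] 80.87687877974807
[0.03908342 0.01902495 0.60315197]
```

View pics/w1.png

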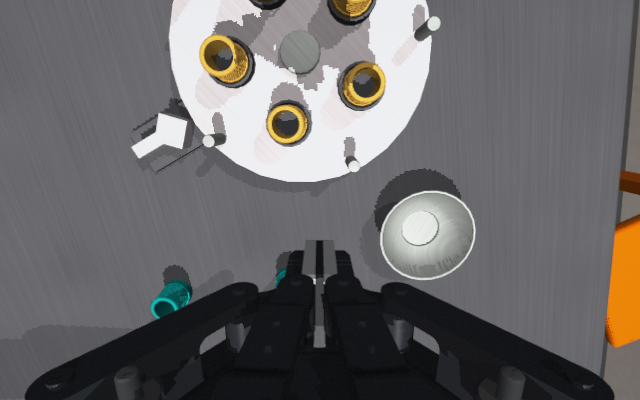

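```bash
python3 -m pendant '[0,0,-0.27,0.035,-0.01,0,0, 0,0,-0.27,0.035,-0.01,0.15,0, 0,0,-0.27,0.035,-0.01,0.3,0, 0,0,-0.27,0.035,-0.01,0.4,0, 0,0,-0.27,0.035,-0.01,0.5,0, 0,0,-0.27,0.035,-0.01,0.55,0, 0,0,-0.27,0.035,-0.01,0.6,0, 0,0,-0.27,0.035,-0.01,0.6,0]'; python3 -c "
from station import telemetry as t,optics
import cv2,numpy as np,pickle
from h import ray
d=pickle.load(open('w1.pkl','rb'));print(ray(d,[(353,161),(208,139),(434,22)],.074));print(ray(d,[(192,147),(186,115),(161,114)],.034))
d=optics.get_image('side');cv2.imwrite('pics/s2.png',cv2.resize(d['image'][130:290,220:460],(720,480))[:,:,::-1])
o=t.get_obs();R=cv2.Rodrigues(np.array(o['tool_rot']))[0];print(o['q'],np.degrees(np.arctan2(R[1,0],R[0,0])))"
```

```text
t: 2.9
tool_pos: [0.5878, -0.0823, 0.0506]
tool_rot: [-2.238, -2.203, 0.001]
contact_force: [0.2, -0.5, 0.0]
opening: -0.0001
grip_force: 0.0
[[ 0.62564289 -0.07193902  0.074     ]
 [ 0.49510422 -0.03041542  0.074     ]
 [ 0.70938424  0.0350493   0.074     ]]
[[ 0.46217207 -0.03623822  0.034     ]
 [ 0.46447546 -0.00337647  0.034     ]
 [ 0.43902763  0.00177589  0.034     ]]
[-2.64053194e-01  1.56733286e-01  1.81871103e+00 -1.28985282e-05
  1.16587839e+00 -2.48253224e-01] 89.09501891165779
```

View pics/s2.png

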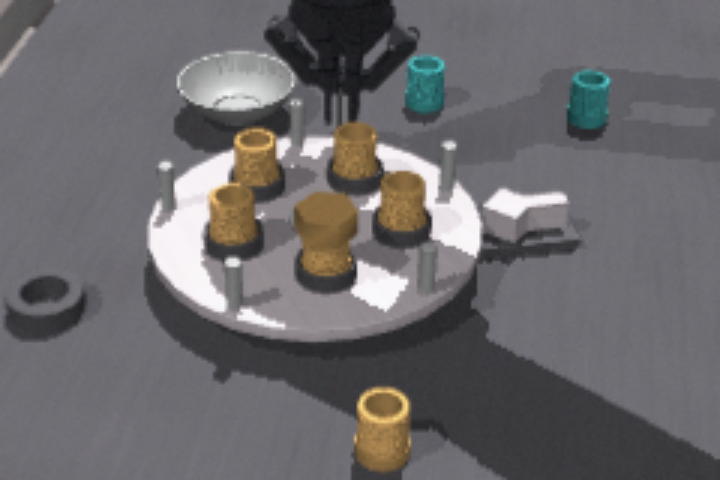

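```bash
cat > chk.py <<'E'
from station import telemetry as t
import cv2,numpy as np
o=t.get_obs();R=cv2.Rodrigues(np.array(o['tool_rot']))[0];p=np.array(o['tool_pos'])[:2]-[.5903,.0338]
print('heading',np.degrees(np.arctan2(R[1,0],R[0,0])),'ang',np.degrees(np.arctan2(p[1],p[0]))%360,'r',np.hypot(*p),'t',o['t'])
E
python3 -m pendant '[0,0,-0.117,0.001,0.024,0,0, 0,0,-0.233,0.003,0.048,0,0, 0,0,-0.35,0.007,0.072,0,0, 0,0,-0.467,0.012,0.095,0,0, 0,0,-0.583,0.018,0.118,0,0, 0,0,-0.7,0.026,0.141,0,0, 0,0,-0.817,0.036,0.163,0,0, 0,0,-0.933,0.046,0.185,0,0, 0,0,-0.933,0.046,0.185,0,0]'; python3 chk.py; python3 - <<'E'
from station import optics
import cv2
for n in ['side']:
    d=optics.get_image(n);cv2.imwrite('pics/s3.png',cv2.resize(d['image'][130:290,220:460],(720,480))[:,:,::-1])
E
```

```text
t: 4.08
tool_pos: [0.6453, -0.069, 0.0528]
tool_rot: [1.638, 2.678, 0.001]
contact_force: [0.2, 0.2, -0.2]
opening: -0.0003
grip_force: 0.0
heading 117.09359780218578 ang 298.1657081100545 r 0.11661596539462471 t 4.075
```

View pics/s3.png

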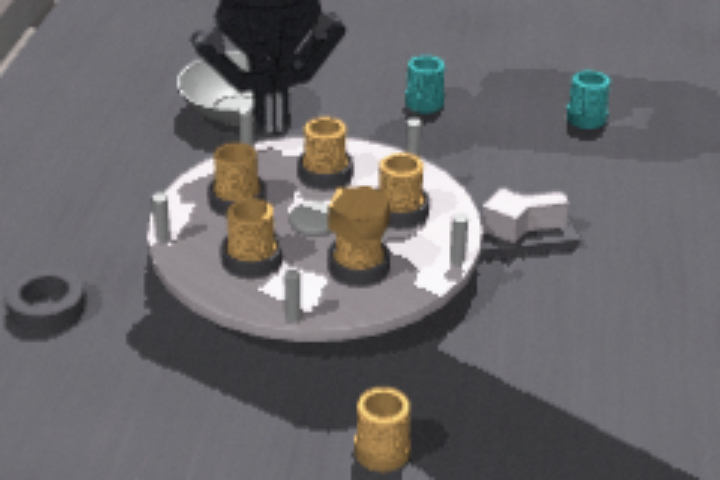

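The push works: the pin rides on the finger, the plate has turned about 20° and nothing else has moved. I'll continue.

```bash
python3 -m pendant '[0,0,-0.117,0.001,0.024,0,0, 0,0,-0.233,0.003,0.048,0,0, 0,0,-0.35,0.007,0.072,0,0, 0,0,-0.467,0.012,0.095,0,0, 0,0,-0.583,0.018,0.118,0,0, 0,0,-0.7,0.026,0.141,0,0, 0,0,-0.817,0.036,0.163,0,0, 0,0,-0.933,0.046,0.185,0,0, 0,0,-0.933,0.046,0.185,0,0]'; python3 chk.py
```

```text
t: 5.25
tool_pos: [0.6875, -0.0313, 0.0518]
tool_rot: [0.943, 2.996, 0.0]
contact_force: [-0.1, -0.2, -0.1]
opening: 0.0
grip_force: 0.0
heading 145.03802812031003 ang 326.18912522565535 r 0.1170313058736388 t 5.25
```

```bash
python3 -m pendant '[0,0,-0.117,0.001,0.024,0,0, 0,0,-0.233,0.003,0.048,0,0, 0,0,-0.35,0.007,0.072,0,0, 0,0,-0.467,0.012,0.095,0,0, 0,0,-0.583,0.018,0.118,0,0, 0,0,-0.7,0.026,0.141,0,0, 0,0,-0.817,0.036,0.163,0,0, 0,0,-0.933,0.046,0.185,0,0, 0,0,-0.933,0.046,0.185,0,0]'; python3 chk.py;  python3 - <<'E'
from station import optics
import cv2,pickle
from h import *
d=optics.get_image('top');pickle.dump(d,open('top2.pkl','wb'))
cv2.imwrite('pics/t2.png',cv2.resize(d['image'][140:310,250:400],(528,598),interpolation=cv2.INTER_CUBIC)[:,:,::-1])
E
```

```text
t: 6.38
tool_pos: [0.7077, 0.022, 0.0516]
tool_rot: [0.192, 3.135, 0.0]
contact_force: [0.4, 0.5, 1.0]
opening: -0.0001
grip_force: 0.0
heading 172.99624835703463 ang 354.2809873050175 r 0.11798279382166964 t 6.375
```

View pics/t2.png

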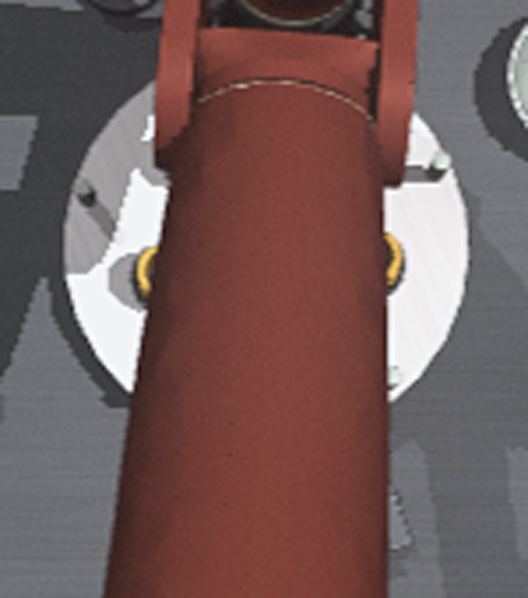

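The arm hides the plug, but three pins are still visible at crop positions (86,185), (440,157) and (395,372). I'll use them, together with a wrist view.

```bash
python3 - <<'E'
import pickle;from h import *
from station import optics
d=pickle.load(open('top2.pkl','rb'))
f=lambda l:(np.array(l)+.5)/[528/150,598/170]+[249.5,139.5]
P=ray(d,f([(86,184),(440,156),(395,372)]),.074)[:,:2]-[.5903,.0338]
a=np.degrees(np.arctan2(P[:,1],P[:,0]));print(a%360,a%72,np.hypot(*P.T))
d=optics.get_image('wrist');pickle.dump(d,open('w2.pkl','wb'));cv2.imwrite('pics/w2.png',d['image'][:,:,::-1])
E
```

```text
[ 75.57703591 293.86100535 221.93149583] [3.57703591 5.86100535 5.93149583] [0.1159812  0.11826273 0.11753401]
```

View pics/w2.png

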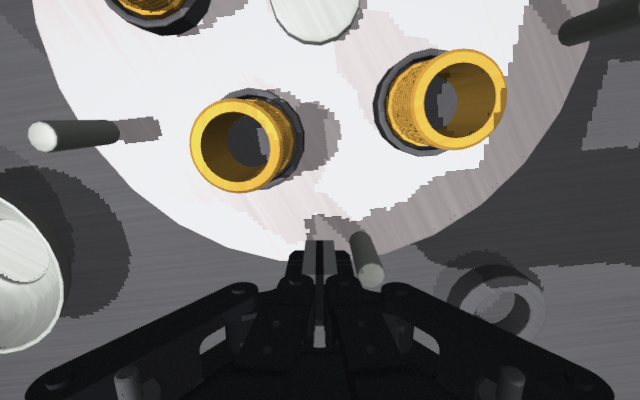

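```bash
python3 -m pendant '[0,0,-0.1,0.001,0.021,0,0, 0,0,-0.2,0.002,0.041,0,0, 0,0,-0.3,0.005,0.062,0,0, 0,0,-0.4,0.009,0.082,0,0, 0,0,-0.4,0.009,0.082,0,0]'; python3 chk.py
```

```text
t: 7.1
tool_pos: [0.7079, 0.0467, 0.0514]
tool_rot: [-0.137, 3.138, 0.0]
contact_force: [-0.2, 0.2, -0.4]
opening: 0.0001
grip_force: 0.0
heading -174.99458337220588 ang 6.250276804647367 r 0.1183443444339446 t 7.1
```

```bash
python3 -m pendant '[0,0,0,0,-0.03,0,0, 0,0,0,0,-0.05,0,0, 0,0,0,-0.01,-0.05,-0.2,0, 0,0,0,-0.01,-0.05,-0.4,0, 0,0,0,-0.01,-0.05,-0.5,0, 0,0,0,-0.01,-0.3,-0.5,0, 0,0,0,-0.01,-0.5,-0.5,0, 0,0,0,-0.01,-0.7,-0.5,0, 0,0,0,-0.01,-0.9,-0.5,0, 0,0,0,-0.01,-0.9,-0.5,0, 0,0,0,-0.01,-0.9,-0.5,0]'; python3 chk.py; python3 - <<'E'
from station import optics
import cv2,pickle
from h import *
d=optics.get_image('top');pickle.dump(d,open('top3.pkl','wb'))
cv2.imwrite('pics/t3.png',cv2.resize(d['image'][140:310,250:400],(528,598),interpolation=cv2.INTER_CUBIC)[:,:,::-1])
E
```

```text
t: 8.48
tool_pos: [0.7345, -0.2227, 0.201]
tool_rot: [0.137, -3.138, -0.001]
contact_force: [-0.1, 0.4, -0.5]
opening: -0.0001
grip_force: 0.0
heading -175.01306034641397 ang 299.34949902926695 r 0.2942967914713289 t 8.475
```

View pics/t3.png

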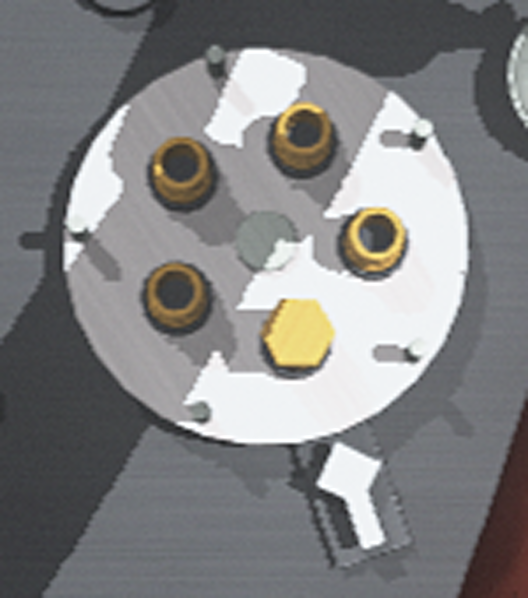

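The view is now clear: plug head at about (299,332), pointer tip at (341,443), pins around (217,52), (80,231), (201,408), (415,348) and (422,127).

```bash
cat > m.py <<'E'
import pickle,sys;from h import *;from scipy.optimize import least_squares
def run(d,crop):
    f=lambda l:(np.array(l)+.5)/[528/150,598/170]+[249.5,139.5]
    P=ray(d,f(crop),.074)[:,:2];k=np.arange(5)*2*np.pi/5
    g=lambda p:(P-p[:2]-.118*np.c_[np.cos(p[2]+k),np.sin(p[2]+k)]).ravel()
    s=least_squares(g,[.59,.033,.24]);print('pins',s.x,np.degrees(s.x[2]),g(s.x).round(4))
    hsv=cv2.cvtColor(d['image'],cv2.COLOR_RGB2HSV)
    b=(hsv[...,0]>10)&(hsv[...,0]<28)&(hsv[...,1]>110)&(hsv[...,2]>150);b[:, :255]=0;b[:,395:]=0;b[:150]=0;b[262:]=0
    c,st=max(blobs(b,40),key=lambda q:q[1][4])
    for C in [s.x[:2],np.array([.5903,.0338])]:
        H=ray(d,[c],.094)[0,:2]-C;T=ray(d,f([(341,443),(318,485),(381,463)]),.034)[:,:2]-C
        print(c,st,'plug',np.degrees(np.arctan2(H[1],H[0]))%360,np.hypot(*H),'tip',np.degrees(np.arctan2(T[:,1],T[:,0]))%360,np.hypot(*T.T))
E
python3 - <<'E'
from m import *
run(pickle.load(open('top3.pkl','rb')),[(217,49),(79,229),(200,406),(415,347),(422,126)])
E
```

```text
pins [0.59093319 0.03375536 0.28219045] 16.16832208705636 [ 0.0023 -0.0012 -0.004  -0.0018  0.0018  0.0003 -0.0003  0.0023  0.0001
  0.0005]
[334.32258065 234.55197133] [325 225  20  19 279] plug 195.56349542761524 0.06990159229775411 tip [200.20825035 191.98392482 207.15614778] [0.13730792 0.15843088 0.1587027 ]
[334.32258065 234.55197133] [325 225  20  19 279] plug 195.73949923518148 0.06930392474276517 tip [200.31746012 192.04750811 207.27523013] [0.13672938 0.15782086 0.15816003]
```

```bash
python3 -m pendant '[0,0,0,0,0.2,0,0, 0,0,0,0,0.4,0,0, 0,0,0,0,0.6,0,0, 0,0,0,0,0.85,0,0, 0,0,0,0,0.85,0,0, 0,0,0,0,0.85,0,0, 0,0,0,0,0.85,0.2,0, 0,0,0,0,0.85,0.35,0, 0,0,0,0,0.85,0.45,0, 0,0,0,0.01,0.85,0.5,0, 0,0,0,0.01,0.85,0.5,0]'; python3 chk.py
```

```text
t: 9.9
tool_pos: [0.7085, 0.0309, 0.0503]
tool_rot: [0.138, -3.136, -0.0]
contact_force: [0.2, -0.8, -0.4]
opening: 0.0003
grip_force: 0.0
heading -174.97622868828836 ang 358.59192909871126 r 0.11823107076466932 t 9.9
```

```bash
python3 -m pendant '[0,0,0,0,0.025,0,0, 0,0,0,0,0.05,0,0, 0,0,-0.07,0,0.065,0,0, 0,0,-0.14,0.001,0.08,0,0, 0,0,-0.14,0.001,0.08,0,0, 0,0,-0.14,0.001,0.08,0,0]'; python3 chk.py
```

```text
t: 10.65
tool_pos: [0.7065, 0.0559, 0.051]
tool_rot: [0.254, -3.131, -0.0]
contact_force: [0.2, -0.2, 0.1]
opening: -0.0001
grip_force: 0.0
heading -170.7080288976939 ang 10.75242091345782 r 0.11829824414375742 t 10.65
```

```bash
python3 -m pendant '[0,0,0,0,-0.03,0,0, 0,0,0,0,-0.05,0,0, 0,0,0,-0.01,-0.05,-0.2,0, 0,0,0,-0.01,-0.05,-0.4,0, 0,0,0,-0.01,-0.05,-0.5,0, 0,0,0,-0.01,-0.3,-0.5,0, 0,0,0,-0.01,-0.5,-0.5,0, 0,0,0,-0.01,-0.7,-0.5,0, 0,0,0,-0.01,-0.9,-0.5,0, 0,0,0,-0.01,-0.9,-0.5,0, 0,0,0,-0.01,-0.9,-0.5,0]'; python3 chk.py; python3 - <<'E'
from station import optics
import cv2,pickle
from m import *
d=optics.get_image('top');pickle.dump(d,open('top4.pkl','wb'))
s=optics.get_image('side');pickle.dump(s,open('side4.pkl','wb'))
a=cv2.resize(d['image'][200:280,290:380],None,fx=4.4,fy=4.4,interpolation=cv2.INTER_CUBIC)
b=cv2.resize(s['image'][150:255,260:425],None,fx=4.4,fy=4.4,interpolation=cv2.INTER_CUBIC)
cv2.imwrite('pics/x4.png',np.hstack([cv2.copyMakeBorder(a[:462],0,462-a.shape[0],0,0,0)[:, :],b[:,150:550]])[:,:,::-1])
run(d,[(217,49),(79,229),(200,406),(415,347),(422,126)])
E
```

```text
t: 12.02
tool_pos: [0.7531, -0.2111, 0.2009]
tool_rot: [0.252, -3.131, -0.001]
contact_force: [0.4, 0.5, 0.0]
opening: -0.0003
grip_force: 0.0
heading -170.79607991557242 ang 303.61048363659626 r 0.2940214732870686 t 12.025
pins [0.59093319 0.03375536 0.28219045] 16.16832208705636 [ 0.0023 -0.0012 -0.004  -0.0018  0.0018  0.0003 -0.0003  0.0023  0.0001
  0.0005]
[336.44169611 233.54063604] [327 224  20  19 283] plug 199.63097069844238 0.06919018966103913 tip [200.20825035 191.98392482 207.15614778] [0.13730792 0.15843088 0.1587027 ]
[336.44169611 233.54063604] [327 224  20  19 283] plug 199.84373101306616 0.06860927496878974 tip [200.31746012 192.04750811 207.27523013] [0.13672938 0.15782086 0.15816003]
```

View pics/x4.png

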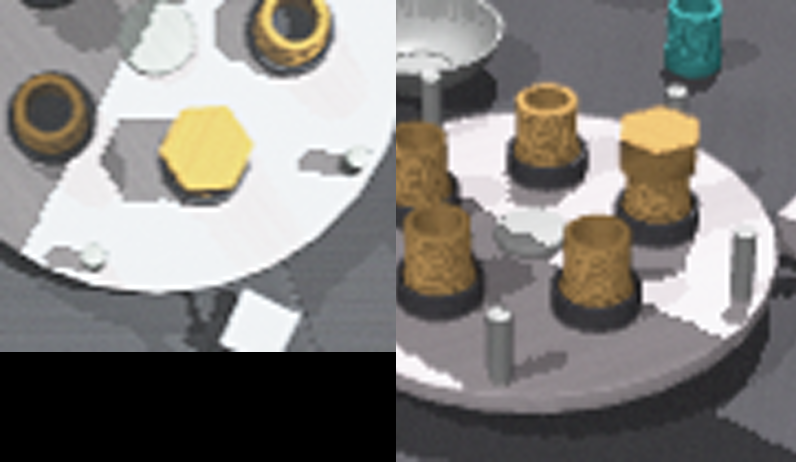

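```bash
python3 - <<'E'
import pickle;from h import *
s=pickle.load(open('side4.pkl','rb'));hsv=cv2.cvtColor(s['image'],cv2.COLOR_RGB2HSV)
# plug top face: crop corners -> full pixel
f=lambda l:(np.array(l,float)-[396-150,0]+.5)/4.4+[259.5,149.5]
hexc=f([(621,140),(622,119),(655,107),(698,123),(698,143),(662,153)])
H=ray(s,[hexc.mean(0)],.094)[0]
m=((hsv[...,2]>150)&(hsv[...,1]<50)).astype(np.uint8);k=np.zeros_like(m);k[188:215,379:425]=m[188:215,379:425]
for c,st in blobs(k,15): print(c,st)
ys,xs=np.where(k);i=np.argmin(xs);print('tip px',xs[i],ys[xs==xs[i]])
T=ray(s,[(xs[i],ys[xs==xs[i]].min())],.034)[0]
w=(hsv[...,2]>165)&(hsv[...,1]<60)
C=np.array([.5903,.0338]);
for n,p in(('plug',H),('tip',T)): v=p[:2]-C;print(n,p,np.degrees(np.arctan2(v[1],v[0]))%360,np.hypot(*v))
# same check from known pins (crop, z .074)
P=ray(s,f([(498,312),(742,234),(676,90),(430,74)]),.074)[:,:2];v=P-C;print(np.degrees(np.arctan2(v[:,1],v[:,0]))%72,np.hypot(*v.T))
E
```

```text
[393.46451613 196.89677419] [381 193  28  10 155]
[379.29411765 206.94117647] [379 201   2  12  17]
tip px 379 [201 202 203 204 205 206 207 208 209 210 211 212]
plug [0.5255003 0.0110637 0.094    ] 199.33446212841048 0.068672699055363
tip [0.46464947 0.00111915 0.034     ] 194.57921974363995 0.12983102295096052
[20.88921883 18.90419034 20.48099931 19.93655538] [0.11803407 0.11887842 0.11871924 0.11945624]
```

```bash
python3 - <<'E'
import pickle;from h import *
s=pickle.load(open('side4.pkl','rb'));hsv=cv2.cvtColor(s['image'],cv2.COLOR_RGB2HSV)
m=((hsv[...,2]>150)&(hsv[...,1]<50)).astype(np.uint8);k=np.zeros_like(m);k[188:215,381:425]=m[188:215,381:425]
q=max(cv2.findContours(k,0,1)[0],key=cv2.contourArea);p=cv2.approxPolyDP(q,1.5,True).reshape(-1,2)
v=ray(s,p,.034)[:,:2]-[.5903,.0338]
for a in zip(p.tolist(),(np.degrees(np.arctan2(v[:,1],v[:,0]))%360).round(1),np.hypot(*v.T).round(4)):print(a)
E
```

```text
([381, 198], np.float64(199.6), np.float64(0.1374))
([392, 202], np.float64(192.1), np.float64(0.1596))
([396, 198], np.float64(197.5), np.float64(0.1726))
([408, 197], np.float64(197.5), np.float64(0.202))
([408, 195], np.float64(199.8), np.float64(0.2046))
([386, 193], np.float64(206.4), np.float64(0.1562))
```

Both cameras put the plug within about 0.5° of the tip: 199.7° against 200.2° from above, and 199.3° against 199.6° from the side. The robot is clear, so I'm handing in.

```bash
python3 -c "
from station import ctrl;print(ctrl.finish_job())"
```

```text
the job is handed in; nothing more can be done
None
```

The hex plug stands in line with the pointer tip to within about 0.5° as measured by both cameras, all five fittings are upright in their cups, the robot is clear of the turntable, and the job was handed in at about 12 s of the 58 s allowed.

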